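# Hook the specimen-cup tray forward to the tape line

### The arm

A 6-joint arm with a two-finger parallel gripper is mounted at the origin on a cart in front of the work surface, level with it; the furniture and walls round the work are solid. World frame = base frame: x ahead of the robot, y to its left, z up, the work surface at z = 0. Lengths are in m, angles in rad, forces in N, time in s.
With the tool pointing down it reaches from about 0.375 to 0.975 m from the base axis. Payload 3.8 kg.
Tool frame: the origin (TCP) lies on the centre line of the jaws, within the pads' length; the fingertips stand 14 mm ahead of it and the grasp point (between the pads) lies 5 mm behind it; z points along the fingers, x is the direction in which the jaws open and shut, and the axes are right-handed (so a half turn about z gives the same grasp; the last joint's range is limited). The gripper opens to 85 mm and grips with 20 to 120 N. Pads are 22 mm wide; open, the fingers measure 114 mm over their backs; the gripper's body (76 mm by 85 mm) begins 54 mm behind the grasp point. The pads swing forward as they close: fully open they stand 13 mm farther back than shut.
Start: joints at [1.071, 0.264, 1.604, -0, 1.274, -0.037], TCP at [0.301, 0.604, 0.245] pointing down, gripper open.
Joint ranges: [-2.63, 2.63], [-0.94, 2.18], [0.31, 2.57], [-1.31, 4.45], [0, 2.66], [-2.55, 2.55]. Speed limits (rad/s): [2.57, 2.57, 3.14, 3.14, 3.14, 3.14].

### API

Orientations are given as a rotation vector (axis times angle).
In Python, from workcell import bot gives the robot as it stands. The module is installed in compiled form; this text tells all that it offers.
- The arm moves only by the tool arm_command, never from a script. Its argument "steps" is one flat list of numbers, 7 for each row, row after row: the shift along the tool's x, y, z in units of 30 mm (1.0 is 30 mm), then the turn, a rotation vector about the tool's x, y, z in units of 6 degrees (1.0 is 6 degrees), then the opening, from 0 (shut) to 1 (fully open). In form: [tx, ty, tz, ax, ay, az, fingers, tx, ty, tz, ax, ay, az, fingers, ...]. A call has 1 to 10 rows; each row shifts and turns the commanded pose from where the row before left it, along the tool's axes as they then stand; what a row does not reach is not made up. A row lasts 1/8 s, in which the tool goes at most 62.5 mm and 10.7 degrees, less where a joint would pass 70% of its speed; a pose out of reach is approached as far as the arm can. A call is refused whole if a number of a shift passes 1 or a number of a turn 1, either way. A call with a gripper value outside its range is refused whole. The fingers move at their own pace and stop on an object; "squeeze" is the grip in N (left out, the last holds). Time passes only in rows, so rows that do not move let the fingers close. It gives the time, the measured TCP pose, the force and the opening at its end, in the units of the state.
- bot.read_state(): the state, without advancing time (a new reading comes with each control period).
- bot.read_camera(name): name is "scene" or "top" or "wrist"; returns a dict with "img" (480x640x3 uint8, red, green, blue), "camera_matrix" (3x3 intrinsics, pixels), "pose" (4x4, takes a point from camera to world coordinates); the wrist camera has in their place "T_tool_cam" (4x4, takes a point from camera to tool coordinates, whose origin is the TCP and whose axes are the tool frame's). Camera axes: x right, y down, z forward; pixel columns grow to the right and rows downward; lengths in m; the calibration is good to about 2 mm. A picture is of the moment at which its call begins: read the wrist's pose just before it. There is no depth.
- bot.finish_job(): hands the job in, once; it reports no verdict.
The state is a dict: "time": time; "q": joint angles; "joint_vel": joint speeds; "joint_torque": joint torques, N m; "tool_pos": TCP position; "tcp_rot": TCP orientation; "wrist_force": force on the tool from outside, world axes, zero at the start; "torque": the same for the moment, N m; "width": opening from 0.0 (shut) to 1.0 (fully open).
Only numpy, scipy, OpenCV 4.12 (cv2) and the standard library are available. Lean on these libraries where they do the work, as an engineer would, in place of code of your own. Each camera call takes 0.05 s, during which the arm holds its last target.

### The job

Two steel trays stand towards the back of the bench. Hook the fingertips down behind the far rim of the one that holds the specimen cup, and drag it towards you, sliding on the bench and not lifted, until the middle of its near rim is over the strip of tape and it lies roughly square to the strip. Keep the cup standing in it, leave the other tray where it is, and let go.

Things in the scene. Friction and masses are not known exactly. Their poses are not given: they have to be found in the camera images.
- cup_tray: Loose open steel tray holding the cup, 0.4 kg, 120 (x) by 160 (y) by 45 mm high over a 4 mm thick rim that overhangs its upright 3 mm walls by 8 mm all round. Origin: centre of the underside, flat on the bench. x points from near to far rim (away from the robot within 10 degrees at the start), z up. Outer edge of the far rim: x = +60 mm. The bench behind it is free. It slides with plain friction.
- specimen_cup: Loose round specimen cup with a red screw lid, 53 mm across and 59 mm tall, standing on the 3 mm thick floor of its tray near the middle. Origin: centre of its underside; z up its axis.
- box_tray: The other tray, loose and of the same make and size, which holds a blue slide box (84x62x40 mm) in place of the cup; it stands beside the first, to its left or right, at least 50 mm away, and is to be left alone. Origin and axes as for the first tray.
- cup_tray_front (a point): Middle of the outer edge of the near rim of the tray with the cup, on the rim's top, 45 mm above the underside; axes as the tray's.
- tape_line: Strip of whitish paper tape stuck flat on the bench nearer to the robot, 24 mm wide (x) and 520 mm long (y), no height to catch on. Origin: its centre; y runs along the strip, x across it, away from the robot.
Mind the look-alikes: they are no part of the job. Leave any green look-alike of the cup_tray alone.

How it is judged:
On the way, in this order (a step that is already met when the one before it is completed fails the run):
1. the fingertips are down behind the far rim of the cup's tray, which is still in its place (x of the grasp point in the frame of cup_tray between 0.058 and 0.11 m and y of the grasp point in the frame of cup_tray between -0.08 and 0.08 m and height (world z) of the grasp point below 0.065 m and distance of cup_tray from where it was at the start of the episode below 0.015 m), for 0.1 s.
2. the tray has been drawn over 20 mm nearer with the fingertips behind its far rim (x of the grasp point in the frame of cup_tray between 0.058 and 0.11 m and y of the grasp point in the frame of cup_tray between -0.08 and 0.08 m and height (world z) of the grasp point below 0.065 m and distance of cup_tray from where it was at the start of the episode above 0.02 m), for 0.1 s.
At the end, for the whole second after the job is handed in: The cup's tray lies flat and still on the bench, the middle of its near rim within 15 mm of the strip's centre line, squarely to the strip within 17 degrees; the cup stands upright and still in it; the other tray is within 20 mm of where it began (x of cup_tray_front in the frame of tape_line between -0.015 and 0.015 m and y of cup_tray_front in the frame of tape_line between -0.26 and 0.26 m and angle between the x axis of cup_tray and the x axis of tape_line, either way round below 0.3 rad and angle between cup_tray's own z axis and vertical below 0.05 rad and height (world z) of cup_tray below 0.006 m and linear speed of cup_tray below 0.01 m/s and angle between specimen_cup's own z axis and vertical below 0.15 rad and height (world z) of specimen_cup below 0.012 m and linear speed of specimen_cup below 0.02 m/s and x of specimen_cup in the frame of cup_tray between -0.05 and 0.05 m and y of specimen_cup in the frame of cup_tray between -0.07 and 0.07 m and distance of box_tray from where it was at the start of the episode below 0.02 m); the robot touches nothing.
It fails at once if the cup's tray is lifted off the bench or tipped (height (world z) of cup_tray above 0.015 m or angle between cup_tray's own z axis and vertical above 0.25 rad).
It fails at once if the specimen cup is tipped over (angle between specimen_cup's own z axis and vertical above 0.6 rad).
It fails at once if the other tray is pushed out of its place (distance of box_tray from where it was at the start of the episode above 0.02 m).
It also fails if it takes over 38 s, if anything falls off the work surface, if the arm or the gripper's body presses on something with over 40 N, if the wrist force passes 120 N, or if a joint passes its speed limit or range.

## Working session

There is one attempt and no reset: what is moved stays moved. The work goes in short steps, Python scripts to look and compute and a tool call to move; the robot and the scene stay as the last step left them, time stands still between calls to the robot, and variables do not carry over. Pictures are saved under pics/ and viewed, and the job is handed in when it is done.

Besides the shell and the picture viewer there is one more tool, called in YAML: its name, and indented under it one key for each argument. arm_command: Moves the arm, as the interface text tells. Its arguments: {"type":"object","properties":{"steps":{"type":"array","items":{"type":"number"}},"squeeze":{"type":"number"}},"required":["steps"]}

```bash
mkdir -p pics
python3 - <<'E'
from workcell import bot
import cv2,pickle
print(bot.read_state())
d={}
for n in ["scene","top"]:
    c=bot.read_camera(n); d[n]=c; cv2.imwrite(f"pics/{n}0.png",c["img"][:,:,::-1])
    print(n,c["camera_matrix"],c["pose"])
pickle.dump(d,open("d0.pkl","wb"))
E
```

```text
{'time': 0.0, 'q': array([ 1.07107944e+00,  2.64765133e-01,  1.60539814e+00, -5.49924946e-06,
        1.27366188e+00, -3.69224391e-02]), 'joint_vel': array([-0.00030359, -0.00197881, -0.00183989, -0.00031984,  0.00123911,
        0.00046014]), 'joint_torque': array([-1.30141139e-03, -5.15099502e+01, -3.67322302e+01, -2.02826927e-04,
        1.27204557e-02, -1.03076442e-05]), 'tool_pos': array([0.30103549, 0.60337318, 0.24394086]), 'tcp_rot': array([ 2.67074851,  1.65219121, -0.0030432 ]), 'wrist_force': array([ 0.26454928,  0.30725332, -0.10640918]), 'torque': array([ 0.01474594, -0.00151265,  0.00352052]), 'width': 0.9992528490387803}
scene [[515.72561428   0.         309.58987445]
 [  0.         515.72561428 231.93641647]
 [  0.           0.           1.        ]] [[ 0.84582398 -0.31923183  0.42740242  0.18362957]
 [-0.53344319 -0.51287857  0.67260236 -0.55348791]
 [ 0.00448946 -0.79689811 -0.60409704  0.58449236]
 [ 0.          0.          0.          1.        ]]
top [[509.845856     0.         312.23943661]
 [  0.         509.845856   238.09874168]
 [  0.           0.           1.        ]] [[ 0.01788846 -0.99732419  0.07088338  0.51796624]
 [-0.99949865 -0.01968968 -0.02479426  0.0647497 ]
 [ 0.02612359 -0.07040432 -0.99717641  1.10957922]
 [ 0.          0.          0.          1.        ]]
```

View pics/scene0.png

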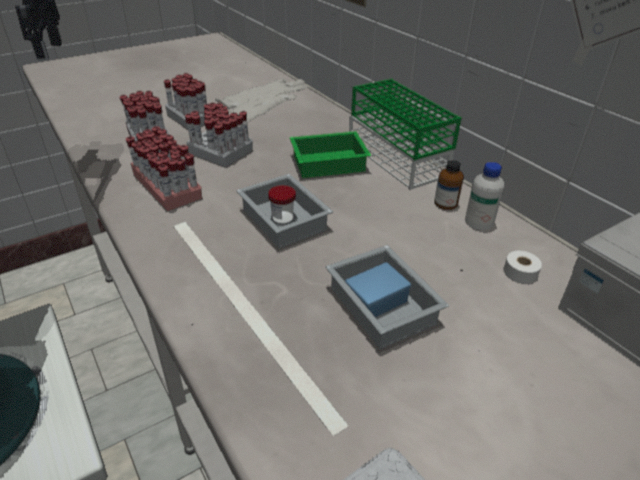

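View pics/top0.png

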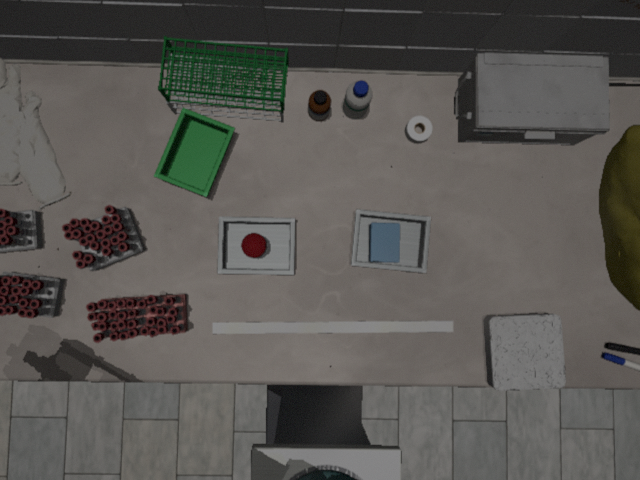

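The top view has three tray candidates: a grey tray with the red-lidded cup (257,246), a grey tray with the blue box (391,241), and a green empty look-alike (195,153). The one meant is the grey tray at (257,246), because it holds the cup. The tape runs from (212,328) to (453,326). Next I'll measure these and confirm with an enlarged crop.

```bash
cat > h.py <<'E'
import numpy as np,cv2
def ray(c,uv,z):
    K=c["camera_matrix"];T=c["pose"]
    d=T[:3,:3]@np.linalg.solve(K,np.array([uv[0],uv[1],1.0]));o=T[:3,3]
    return o+d*(z-o[2])/d[2]
def proj(c,p):
    T=c["pose"];q=T[:3,:3].T@(np.asarray(p)-T[:3,3]);q=c["camera_matrix"]@q
    return q[:2]/q[2]
E
python3 - <<'E'
import pickle
from h import *
d=pickle.load(open("d0.pkl","rb"));c=d["top"];im=c["img"]
cv2.imwrite("pics/crop0.png",cv2.resize(im[200:345,200:460],None,fx=3,fy=3,interpolation=cv2.INTER_CUBIC)[:,:,::-1])
g=cv2.cvtColor(im,cv2.COLOR_RGB2GRAY)
# tape
hsv=cv2.cvtColor(im,cv2.COLOR_RGB2HSV)
for nm,m,z in [("tape",(g>150),0)]:
    m=m.astype(np.uint8);m[:312]=0;m[345:]=0;m[:,:200]=0;m[:,470:]=0
    cs,_=cv2.findContours(m,0,2);k=max(cs,key=cv2.contourArea);r=cv2.minAreaRect(k);b=cv2.boxPoints(r)
    P=np.array([ray(c,p,z) for p in b]);print(nm,r,P[:,:2],P.mean(0))
s=d["scene"]
cv2.imwrite("pics/crops.png",cv2.resize(s["img"][160:260,220:450],None,fx=3,fy=3,interpolation=cv2.INTER_CUBIC)[:,:,::-1])
E
```

```text
Traceback (most recent call last):
ValueError: max() iterable argument is empty
```

View pics/crop0.png

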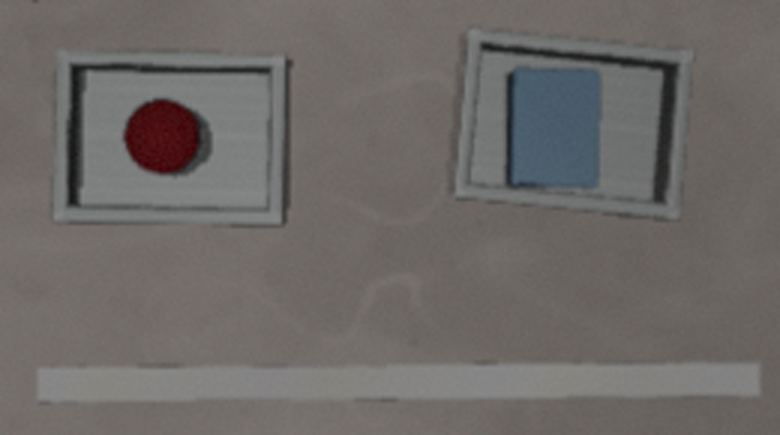

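The crop confirms it: the tray at the left holds the red-lidded cup, with rim corners in the crop at about (57,50), (288,57), (285,224) and (55,221). Now I'll cast rays through those corners.

Run:
```python
import pickle
from h import *
d=pickle.load(open("d0.pkl","rb"));c=d["top"];im=c["img"]
u=lambda x,y:(200+(x+.5)/3-.5,200+(y+.5)/3-.5)
def fit(mask,y0,y1,x0,x1):
    m=np.zeros(mask.shape,np.uint8);m[y0:y1,x0:x1]=mask[y0:y1,x0:x1]
    cs,_=cv2.findContours(m,0,2);k=max(cs,key=cv2.contourArea);r=cv2.minAreaRect(k);return cv2.boxPoints(r),r
g=cv2.GaussianBlur(cv2.cvtColor(im,cv2.COLOR_RGB2GRAY),(3,3),0)
print("grey bench,tape,rim",g[300,330],g[327,300],g[273,250])
th=(int(g[300,300])+int(g[327,300]))//2
b,r=fit(g>th,312,345,200,470);P=np.array([ray(c,p,0) for p in b]);print("tape",r,P[:,:2].round(4).tolist(),P.mean(0))
for nm,q in [("cup",[(57,50),(288,57),(285,224),(55,221)]),("box",[(468,28),(691,50),(678,218),(456,197)])]:
    P=np.array([ray(c,u(*p),.045) for p in q]);print(nm,P[:,:2].round(4).tolist(),"ctr",P.mean(0)[:2],
     "sizes",np.linalg.norm(P-np.roll(P,1,0),axis=1).round(4))
    xa=(P[0]+P[1]-P[2]-P[3]);print(" yaw deg",np.degrees(np.arctan2(xa[1],xa[0])), np.degrees(np.arctan2(*( -(P[1]-P[0])[[0,1]]*[-1,1]))))
    s=d["scene"];print(" in scene",[proj(s,p).round(0).tolist() for p in P])
print("cup lid",ray(c,u(162,136),.062))
P=[ray(c,u(*p),0)[:2].round(4) for p in [(38,367),(38,402),(759,362),(759,397)]];print(P)
from workcell import bot
from scipy.spatial.transform import Rotation as R
print(R.from_rotvec(bot.read_state()["tcp_rot"]).as_matrix().round(3))
```

```text
grey bench,tape,rim 104 131 111
tape ((331.9986572265625, 326.8509826660156), (11.989829063415527, 240.08502197265625), 89.44908905029297) [[0.4121, 0.2493], [0.4251, -0.2698], [0.3993, -0.27], [0.3866, 0.2483]] [ 0.40574716 -0.0105473   0.        ]
cup [[0.6354, 0.2347], [0.6338, 0.0738], [0.5173, 0.0735], [0.5165, 0.2324]] ctr [0.57576295 0.15360897] sizes [0.1189 0.1609 0.1165 0.1589]
 yaw deg 0.6209844085387314 -0.5571221240885855
 in scene [[290.0, 174.0], [334.0, 212.0], [278.0, 233.0], [237.0, 191.0]]
box [[0.6569, -0.0521], [0.6447, -0.2098], [0.5264, -0.2008], [0.5382, -0.0452]] ctr [ 0.591543   -0.12697421] sizes [0.1189 0.1581 0.1186 0.1561]
 yaw deg -3.8469119215117233 -4.444302879816041
 in scene [[387.0, 245.0], [449.0, 305.0], [382.0, 333.0], [326.0, 267.0]]
cup lid [0.57586183 0.15867936 0.062     ]
[array([0.4121, 0.2484]), array([0.3873, 0.2476]), array([ 0.4237, -0.2713]), array([ 0.3986, -0.2713])]
[[ 0.446  0.895 -0.001]
 [ 0.895 -0.446 -0.002]
 [-0.002 -0.    -1.   ]]
```

Run:
```python
import pickle
from h import *
d=pickle.load(open("d0.pkl","rb"));s=d["scene"]
im=cv2.resize(s["img"][160:270,225:345],None,fx=5,fy=5,interpolation=cv2.INTER_CUBIC)[:,:,::-1].copy()
for P in [[0.6354, 0.2347], [0.6338, 0.0738], [0.5173, 0.0735], [0.5165, 0.2324]]:
    q=(proj(s,P+[.045])-[225,160])*5; cv2.circle(im,tuple(int(v) for v in q),4,(0,255,255),1)
cv2.imwrite("pics/crops1.png",im)
```

```text
(no output)
```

View pics/crops1.png

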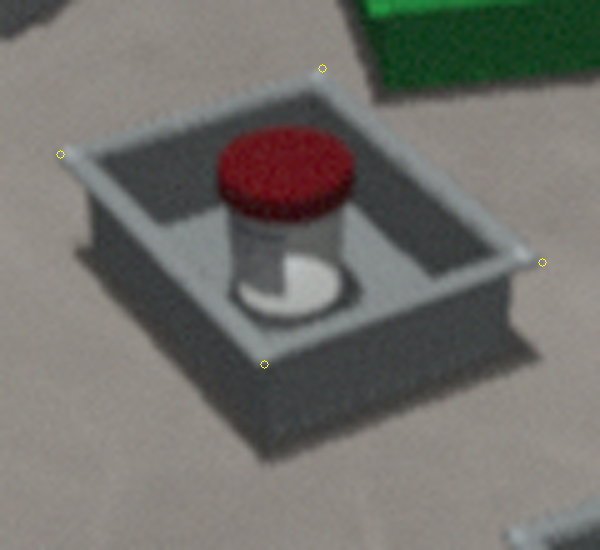

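The scene view agrees with the top view to about 2–3 mm. The tray centre is near (0.576, 0.154), the far rim at x ≈ 0.636, and the yaw is about 0.6°. The tape centre line at y = 0.155 is x ≈ 0.402. I'll turn the tool so the open jaws lie along y, then travel behind the tray.

arm_command:
  steps: [0,0,0,0,0,-1,1,0,0,0,0,0,-1,1,0,0,0,0,0,-1,1,0,0,0,0,0,-1,1,0,0,0,0,0,-0.42,1,-1,0.8,0,0,0,0,1,-1,0.8,0,0,0,0,1,-1,0.8,0,0,0,0,1,-1,0.8,0,0,0,0,1,-1,0.8,0,0,0,0,1]

```text
time: 1.35
tool_pos: [0.4218, 0.4527, 0.2446]
tcp_rot: [2.221, 2.222, -0.002]
wrist_force: [0.7, 0.9, 0.1]
width: 0.997
```

arm_command:
  steps: [-1,0.8,0,0,0,0,1,-1,0.8,0,0,0,0,1,-1,0.8,0,0,0,0,1,-1,0.8,0,0,0,0,1,-1,0.8,0,0,0,0,1,-1,0.8,0,0,0,0,1,-1,0.8,0,0,0,0,1,-1,0.8,0,0,0,0,1,-1,0.8,0,0,0,0,1,0,0,0,0,0,0,1]

```text
time: 2.6
tool_pos: [0.6384, 0.1816, 0.2444]
tcp_rot: [2.225, 2.218, -0.002]
wrist_force: [0.6, -0.1, 0.1]
width: 1.007
```

arm_command:
  steps: [-0.45,0.65,0,0,0,0,1,-0.45,0.65,0,0,0,0,1,0,0,1,0,0,0,1,0,0,1,0,0,0,1,0,0,1,0,0,0,1,0,0,1,0,0,0,1,0,0,0.5,0,0,0,1,0,0,0,0,0,0,1]

```text
time: 3.6
tool_pos: [0.6758, 0.1568, 0.1087]
tcp_rot: [-2.22, -2.221, 0.004]
wrist_force: [0.3, 0.0, -0.4]
width: 1.002
```

Run:
```python
from workcell import bot
import cv2
for n in ["scene","wrist"]:
    c=bot.read_camera(n); cv2.imwrite(f"pics/{n}1.png",c["img"][:,:,::-1])
```

```text
(no output)
```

View pics/scene1.png

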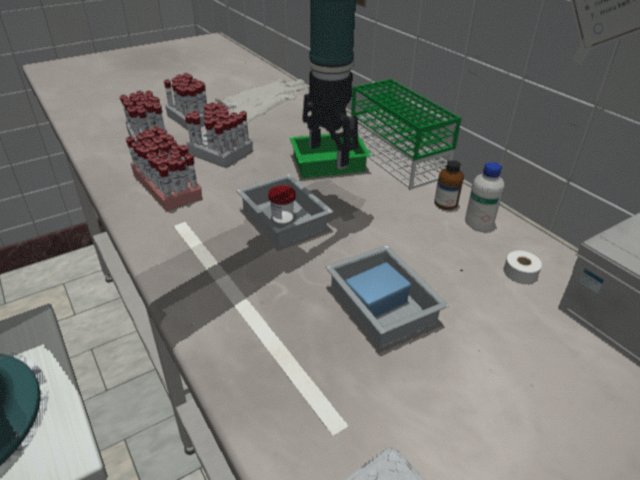

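View pics/wrist1.png

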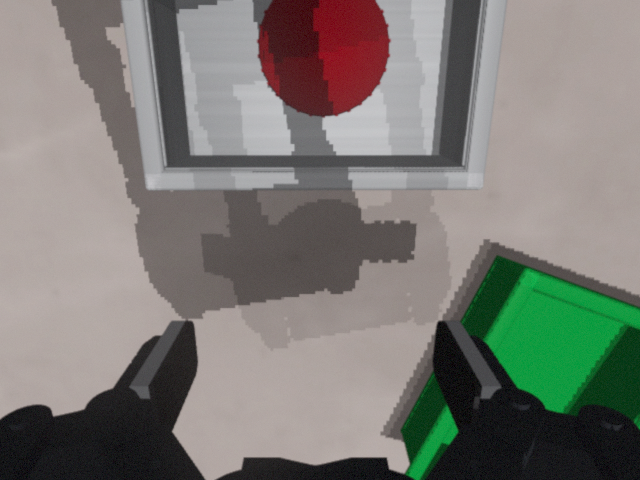

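The wrist view shows the far rim at row ~188, columns 147–483, with the gripper centred behind it. The green look-alike sits near the right (+y) finger, so I'll work out that clearance.

Run:
```python
import pickle
from h import *
from workcell import bot
from scipy.spatial.transform import Rotation as R
d=pickle.load(open("d0.pkl","rb"));c=d["top"];im=c["img"]
h=cv2.cvtColor(im,cv2.COLOR_RGB2HSV);m=((h[...,0]>45)&(h[...,0]<80)&(h[...,1]>120)).astype(np.uint8);m[:105]=0;m[205:]=0;m[:,:150]=0;m[:,240:]=0
cs,_=cv2.findContours(m,0,2);k=max(cs,key=cv2.contourArea);b=cv2.boxPoints(cv2.minAreaRect(k))
print(b.tolist(),[ray(c,p,.045)[:2].round(3).tolist() for p in b])
st=bot.read_state();T=np.eye(4);T[:3,:3]=R.from_rotvec(st["tcp_rot"]).as_matrix();T[:3,3]=st["tool_pos"]
w=bot.read_camera("wrist");w["pose"]=T@w["T_tool_cam"];print(w["T_tool_cam"].round(3).tolist())
for p in [(147,189),(483,188),(497,256),(410,425)]: print(p,ray(w,p,.045)[:2].round(4))
print("lid",ray(w,(323,52),.062))
# tips in tool frame
for y in (-.0425,.0425):
  for z in (0.001,.014): print(y,z,proj(w,T[:3,:3]@[y,-0.011,z]+T[:3,3]))
```

```text
[[154.07467651367188, 175.6613006591797], [182.57852172851562, 106.65201568603516], [234.76260375976562, 128.20631408691406], [206.25875854492188, 197.21560668945312]] [[0.718, 0.372], [0.867, 0.318], [0.824, 0.207], [0.675, 0.262]]
[[1.0, -0.0, 0.001, -0.0], [-0.0, 0.945, 0.328, -0.084], [-0.001, -0.328, 0.945, -0.129], [0.0, 0.0, 0.0, 1.0]]
(147, 189) [0.6364 0.0777]
(483, 188) [0.6359 0.2371]
(497, 256) [0.6706 0.2488]
(410, 425) [0.7771 0.2131]
lid [0.57819324 0.16046805 0.062     ]
-0.0425 0.001 [193.28621026 314.01590409]
-0.0425 0.014 [202.6492334  296.89017723]
0.0425 0.001 [435.75409325 313.93865285]
0.0425 0.014 [426.37041741 296.82932945]
```

arm_command:
  steps: [-0.1,-0.3,0,0,0,0,1,0,0,0.7,0,0,0,1,0,0,0.7,0,0,0,1,0,0,0.7,0,0,0,1,0,0,0.7,0,0,0,1,0,0,0,0,0,0,1,0,0,0,0,0,0,1]

```text
time: 4.62
tool_pos: [0.6677, 0.1541, 0.0262]
tcp_rot: [2.221, 2.221, 0.0]
wrist_force: [0.1, 1.1, -0.4]
width: 0.998
```

Run:
```python
from workcell import bot
import cv2
for n in ["wrist"]:
    c=bot.read_camera(n); cv2.imwrite(f"pics/{n}2.png",c["img"][:,:,::-1])
```

```text
(no output)
```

View pics/wrist2.png

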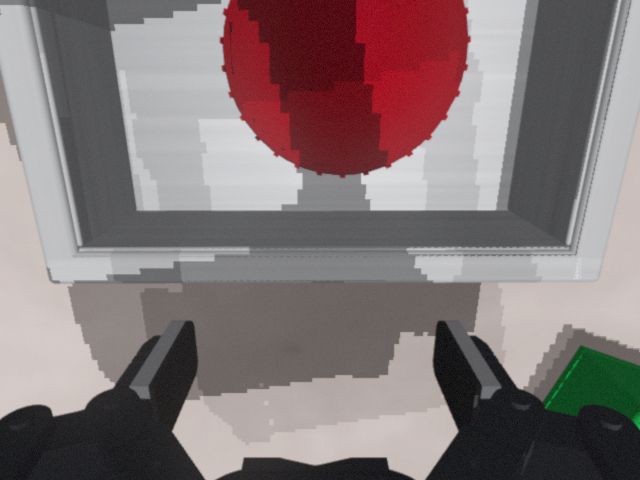

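The fingertips are down behind the rim and clear of the green tray. Now a slow approach and the start of the drag.

arm_command:
  steps: [0,-0.2,0,0,0,0,1,0,-0.2,0,0,0,0,1,0,-0.15,0,0,0,0,1,0,-0.15,0,0,0,0,1,0,-0.15,0,0,0,0,1,0,-0.15,0,0,0,0,1,0,-0.15,0,0,0,0,1,0,-0.15,0,0,0,0,1,0,-0.15,0,0,0,0,1,0,-0.15,0,0,0,0,1]

```text
time: 5.92
tool_pos: [0.6195, 0.1541, 0.0265]
tcp_rot: [2.221, 2.221, 0.001]
wrist_force: [4.4, 0.6, 0.0]
width: 1.001
```

arm_command:
  steps: [0,-0.2,0,0,0,0,1,0,-0.2,0,0,0,0,1,0,-0.2,0,0,0,0,1,0,-0.2,0,0,0,0,1,0,-0.2,0,0,0,0,1,0,-0.2,0,0,0,0,1,0,-0.2,0,0,0,0,1,0,-0.15,0,0,0,0,1,0,-0.1,0,0,0,0,1,0,0,0,0,0,0,1]

```text
time: 7.18
tool_pos: [0.5695, 0.1541, 0.0264]
tcp_rot: [-2.221, -2.221, 0.001]
wrist_force: [3.3, -0.0, 2.7]
width: 1.0
```

Run:
```python
from workcell import bot
import cv2,pickle
d={}
for n in ["top","wrist"]:
    c=bot.read_camera(n);d[n]=c; cv2.imwrite(f"pics/{n}3.png",c["img"][:,:,::-1])
c=d["top"]["img"];cv2.imwrite("pics/crop3.png",cv2.resize(c[200:345,200:460],None,fx=3,fy=3,interpolation=cv2.INTER_CUBIC)[:,:,::-1])
pickle.dump(d,open("d3.pkl","wb"))
print(bot.read_state()["tool_pos"])
```

```text
[0.56949818 0.15402259 0.02621434]
```

View pics/crop3.png

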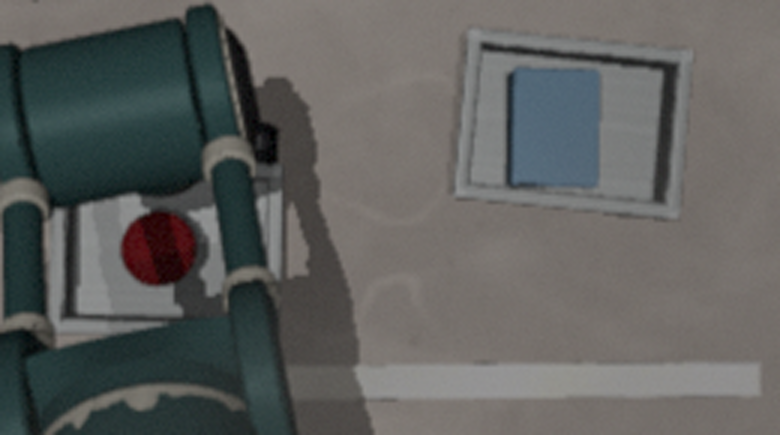

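View pics/wrist3.png

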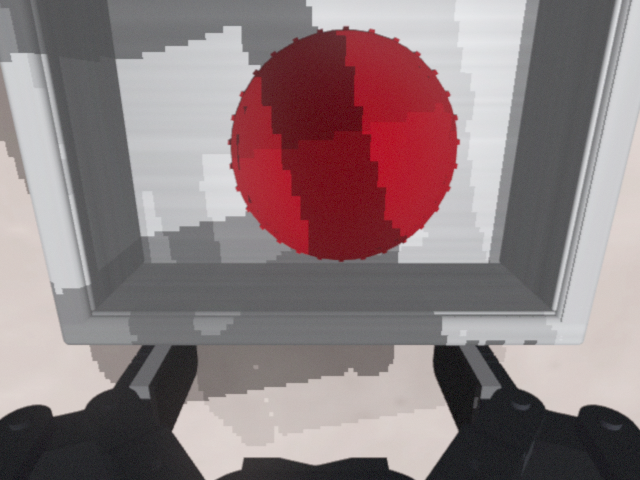

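The tray is sliding squarely with the cup upright, and its far rim in the wrist view is at row 345, touching both fingers. I'll compute how much is left to drag.

Run:
```python
import pickle
from h import *
from workcell import bot
from scipy.spatial.transform import Rotation as R
st=bot.read_state();T=np.eye(4);T[:3,:3]=R.from_rotvec(st["tcp_rot"]).as_matrix();T[:3,3]=st["tool_pos"]
w=bot.read_camera("wrist");w["pose"]=T@w["T_tool_cam"]
A,B=[ray(w,p,.045)[:2] for p in [(66,345),(583,345)]];print(A,B,st["tool_pos"])
m=(A+B)/2;print("far mid",m,"near",m[0]-.12,"tape x",.4052-.022*(m[1]+.0115))
print(ray(pickle.load(open("d3.pkl","rb"))["top"],(200+51/3,200+334/3),.045))
```

```text
[0.55801358 0.07813312] [0.55807784 0.23609001] [0.56949818 0.15402259 0.02621434]
far mid [0.55804571 0.15711157] near 0.438045713092334 tape x 0.40149054547890883
[0.43833127 0.23207136 0.045     ]
```

arm_command:
  steps: [0,-0.15,0,0,0,0,1,0,-0.2,0,0,0,0,1,0,-0.2,0,0,0,0,1,0,-0.2,0,0,0,0,1,0,-0.2,0,0,0,0,1,0,-0.15,0,0,0,0,1,0,-0.08,0,0,0,0,1,0,-0.04,0,0,0,0,1,0,0,0,0,0,0,1,0,0,0,0,0,0,1]

```text
time: 8.57
tool_pos: [0.5329, 0.154, 0.0262]
tcp_rot: [-2.221, -2.221, 0.001]
wrist_force: [2.0, 0.2, 1.5]
width: 0.999
```

arm_command:
  steps: [0,0.3,0,0,0,0,1,0,0.5,0,0,0,0,1,0,0.2,0,0,0,0,1,0,0,-1,0,0,0,1,0,0,-1,0,0,0,1,0,0,-1,0,0,0,1,0,0,-1,0,0,0,1,0,0,-1,0,0,0,1,0,0,0,0,0,0,1]

```text
time: 9.7
tool_pos: [0.5656, 0.1545, 0.1794]
tcp_rot: [2.219, 2.219, 0.008]
wrist_force: [0.0, -0.4, -0.4]
width: 0.996
```

Run:
```python
from workcell import bot
import cv2,pickle
from h import *
from scipy.spatial.transform import Rotation as R
st=bot.read_state();T=np.eye(4);T[:3,:3]=R.from_rotvec(st["tcp_rot"]).as_matrix();T[:3,3]=st["tool_pos"]
d={}
for n in ["wrist","top","scene"]:
    c=bot.read_camera(n);d[n]=c; cv2.imwrite(f"pics/{n}4.png",c["img"][:,:,::-1])
d["wrist"]["pose"]=T@d["wrist"]["T_tool_cam"]
pickle.dump(d,open("d4.pkl","wb"))
s=d["scene"]["img"];cv2.imwrite("pics/crop4.png",cv2.resize(s[170:320,140:340],None,fx=4,fy=4,interpolation=cv2.INTER_CUBIC)[:,:,::-1])
```

```text
(no output)
```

View pics/crop4.png

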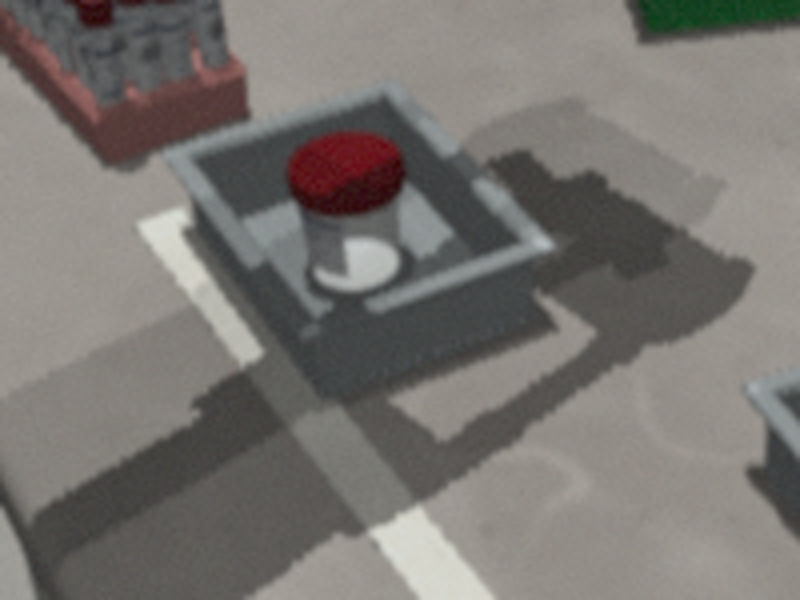

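View pics/wrist4.png

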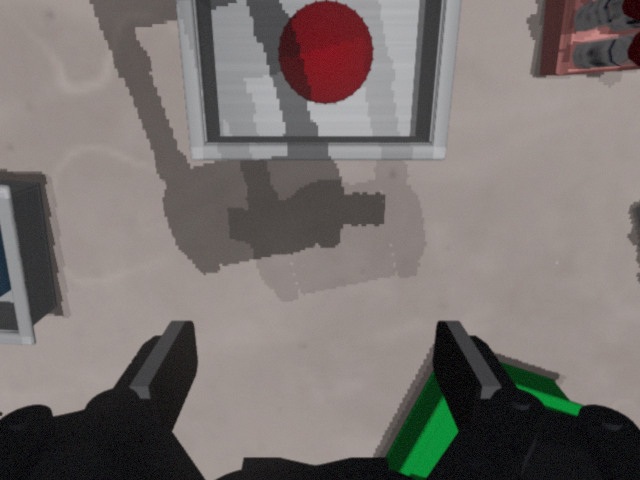

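The scene crop shows the tray standing with its near edge over the tape, the cup upright, and the gripper clear. I'll move aside for an unobstructed top view.

arm_command:
  steps: [0.5,0,-1,0,0,0,1,1,0,-1,0,0,0,1,1,-0.5,0,0,0,0,1,1,-0.5,0,0,0,0,1,1,-0.5,0,0,0,0,1,1,-0.5,0,0,0,0,1,1,-0.5,0,0,0,0,1,1,-0.5,0,0,0,0,1,1,-0.5,0,0,0,0,1,1,-0.5,0,0,0,0,1]

```text
time: 11.1
tool_pos: [0.442, 0.4392, 0.2338]
tcp_rot: [-2.221, -2.221, 0.006]
wrist_force: [-0.7, 0.4, -0.2]
width: 0.999
```

arm_command:
  steps: [1,-0.5,0,0,0,0,1,1,-0.5,0,0,0,0,1,1,-0.5,0,0,0,0,1,1,-0.5,0,0,0,0,1,0,0,0,0,0,0,1,0,0,0,0,0,0,1]

```text
time: 11.85
tool_pos: [0.3829, 0.5581, 0.2344]
tcp_rot: [2.22, 2.221, -0.005]
wrist_force: [-0.1, -0.0, 0.2]
width: 1.001
```

Run:
```python
from workcell import bot
import cv2,pickle
from h import *
c=bot.read_camera("top")
cv2.imwrite("pics/crop5.png",cv2.resize(c["img"][200:345,200:460],None,fx=3,fy=3,interpolation=cv2.INTER_CUBIC)[:,:,::-1])
w=pickle.load(open("d4.pkl","rb"))
print("wrist far",[ray(w["wrist"],p,.045)[:2].round(4) for p in [(192,159.5),(445,159.5)]])
print("scene near",[ray(w["scene"],p,.045)[:2].round(4) for p in [(140+165/4,170+155/4),(140+313/4,170+332/4)]])
```

```text
wrist far [array([0.5215, 0.0782]), array([0.5216, 0.2363])]
scene near [array([0.4028, 0.2314]), array([0.4075, 0.078 ])]
```

View pics/crop5.png

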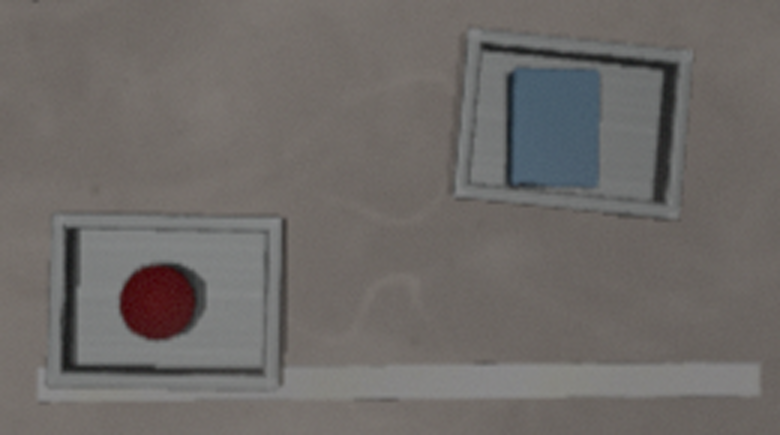

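Run:
```python
from workcell import bot
from h import *
c=bot.read_camera("top");u=lambda x,y:(200+(x+.5)/3-.5,200+(y+.5)/3-.5)
print("near corners",[ray(c,u(*p),.045)[:2].round(4) for p in [(47,385),(282,389)]])
s=bot.read_state();print(s["time"],s["wrist_force"].round(1))
bot.finish_job()
```

```text
near corners [array([0.4042, 0.2344]), array([0.404 , 0.0733])]
11.95 [-0.6 -1.   0.4]
the job is handed in; nothing more can be done
```

I hooked the open fingertips behind the far rim of the cup's tray and dragged it about 115 mm along the bench. Then I backed off, raised the arm and moved it aside, and handed the job in at about 12 s.

**Near rim:** the last checks put its middle at x ≈ 0.402–0.405 m, against the tape's centre line at about 0.4015 m. That is within about 4 mm, and the limit is 15 mm. The top, wrist and scene views agree to about 4 mm.

**Squareness:** the tray is about 1–2° off the strip by the top and wrist views. My scene-view corner picks gave about 2° of tilt, so the checks differ only slightly.

**Cup and other trays:** the cup stands upright near the middle of its tray. The box tray looks unmoved in the top view, and the green tray was not touched. The gripper was clear of everything, with wrist force readings near zero.

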